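# Clamp the waterjet-cut wheel and index the deburring fixture one position

## Task

The waterjet-cut wheel on the deburring fixture is not clamped yet: hook the loop of the open draw latch over the keeper at the end of the yellow strap, and press the red lever down flat until it goes past centre and stays. Then push the round table one detent clockwise (seen from above), so that it clicks into the very next of its six positions, and leave it there. Leave the tools and the finished wheel lying beside the fixture where they are.

Things in the scene. Friction and masses are not known exactly. Their poses are not given: they have to be found in the camera images.
- index_base: Green cast base of a hand-turned rotary index fixture, fixed to the bench: 270 mm across, lugs out to 173 mm, 44 mm high. On it turn a steel index plate (300 mm across, notched rim, 46 to 60 mm above the bench) and a dark tooling plate (284 mm across, top 72 mm above the bench). Origin on the bench on the turning axis, z up; the latch starts on its -x side, the strap's hinge on +x.
- index_table (a joint): Turning of the round table, rad, growing clockwise seen from above, without stops. Starts in a detent at 0; the next one clockwise is at 1.047 (60 degrees). The plunger draws it into a detent from about 0.04 rad either side and holds it there; about 6 to 12 N sideways at a black handle moves it out, 1 to 2 N keep it turning; it does not coast far.
- lever (a joint): Latch lever, rad: 0 = flat, pointing outward from the table's centre; 1.57 = upright; stops at 2.15, leaning in over the strap. It starts open at 0.75 to 1.05 and stays where it is left (light friction). With the loop hooked it tightens from about 1.1 rad down, passes dead centre at 0.12 and then holds itself at 0; pressing it takes about 4 N at the red grip.
- loop (a joint): Wire loop on the lever, rad: 0 = folded against the lever's upper (inner) face, as at the start; it swings freely and grows as the loop swings in towards the keeper; about 2.14 when hooked with the lever flat. Raising the lever past about 1.25 rad lets the loop topple inward by its own weight; with the lever beyond about 1.5 rad its bar falls clear behind the keeper's lip.
- strap (a joint): Hinge of the yellow hold-down strap, rad: 0 = down on the wheel, as at the start; it grows as the latch end is lifted.
- plate_centre (a point): On the turning axis, at the top of the tooling plate (72 mm above the bench). A six-spoke aluminium wheel (about 140 mm across, top 24 mm above the plate) lies over it on rests, and across the wheel the yellow strap, 10 mm thick, 36 mm wide (24 mm at its latch end), top 37 mm above the plate; a bolt head on it here adds 4 mm.
- latch_pivot (a point): Pivot pin of the latch lever: 80 mm from the axis, 22 mm above the plate. The lever swings in the upright plane through this point and the axis.
- lever_grip (a point): Centre of the red grip (36 mm long, 24 wide, 9 thick), on the lever's line, 74 mm from the pivot; the lever's free end is 92 mm from the pivot. Below the grip the lever is a steel strip 18 mm wide, 3 thick. Pushing the raised lever over from outside goes easily if the push follows its end round the arc; a level shove can jam on friction.
- loop_bar (a point): Middle of the loop's cross bar (steel, 6 mm thick, 40 mm long over all). It lies 40 mm from the pin on which the loop swings (sprung, stretching up to 9 mm); that pin sits on the lever, 14 mm from the latch pivot, 42 degrees below the lever's line. The loop's legs, 5 mm thick and 34 mm apart, pass either side of the lever.
- keeper_seat (a point): Where the middle of the bar sits when hooked: 3 mm above the strap's top face and 3 mm inward of the keeper's lip. The keeper is the strap's upturned steel end: a lip 24 mm wide, 5 mm thick, 9 mm above the strap's top. Its +x axis points from the latch inward along the strap, z up.
- handle_a (a point): Top centre of one of two upright black turning handles (20 mm across, 50 mm tall) fixed on the tooling plate 118 mm from the axis, on the base's +y side (the robot's left) at the start.
- handle_b (a point): Top centre of the other black turning handle, just like it, on the base's -y side (the robot's right) at the start; turning clockwise it first moves towards the robot.
- tape_measure: Loose red and black tape measure standing on its edge, 74 x 42 x 66 mm; origin at the centre of its underside. To be left alone.
- caliper: Loose steel and black digital caliper lying flat, 200 mm long, 12 mm high; origin at the middle of its beam on the bench, x along the beam. To be left alone.
- deburr_tool: Loose deburring tool with a blue handle, 150 mm long, lying flat along its x axis; origin on the bench beneath it. To be left alone.
- done_wheel: Loose finished six-spoke aluminium wheel, about 145 mm across and 8 mm thick, lying flat on the bench; origin at the centre of its underside. To be left alone.
- plunger_end (a point): Brass outer end, 54 mm above the bench and 236 mm from the axis, of the spring plunger whose ball nose drops into the index plate's notches; its dark fixed bracket is 70 mm high and lies between here and the plate's rim, 60 degrees anticlockwise (seen from above) from the base's +x axis.
- strap_hinge (a point): Hinge pin of the yellow strap, 105 mm from the axis opposite the latch, 32 mm above the plate, between two dark brackets 42 mm high.

How it is judged (in metres and radians):
On the way, in this order (a step that is already met when the one before it is completed fails the run):
1. the loop's bar lies behind the keeper's lip (z of loop_bar in the frame of keeper_seat below 0.005 m and x of loop_bar in the frame of keeper_seat above -0.003 m and distance between loop_bar and keeper_seat below 0.02 m), for 0.2 s.
2. the lever is pressed flat past centre with the loop hooked (value of joint lever below 0.06 rad and distance between loop_bar and keeper_seat below 0.005 m), for 0.2 s.
3. the table sits in the next detent clockwise (value of joint index_table between 1.017 and 1.077 rad), for 0.2 s.
At the end, for the whole second after the job is handed in: The loop's bar sits in the keeper (within 5 mm of its seat), the lever is flat (below 0.06 rad), the strap is down (below 0.03 rad), and the table rests in the next detent clockwise, at 1.047 rad within 0.03 rad (all of step 2 and all of step 3 and value of joint strap below 0.03 rad and velocity of joint index_table between -0.05 and 0.05 rad/s); the robot touches nothing.
It fails at once if a tool or the finished wheel beside the fixture was moved by over 20 mm (distance of any of tape_measure, caliper, deburr_tool, done_wheel from where it was at the start of the episode above 0.02 m).
It also fails if it takes over 58 s, if anything falls off the work surface, if the arm or the gripper's body presses on something with over 40 N, if the wrist force passes 120 N, or if a joint passes its speed limit or range.

## Robot

A 6-joint arm with a two-finger parallel gripper is mounted at the origin on the work surface. World frame = base frame: x ahead of the robot, y to its left, z up, the work surface at z = 0. Lengths are in mm, angles in rad, forces in N, time in s.
With the tool pointing down it reaches from about 300 to 775 mm from the base axis. Payload 14.6 kg.
Tool frame: the origin (TCP) lies between the finger pads; the fingertips stand arm.tip_reach ahead of it and the grasp point (between the pads) lies 5 mm behind it (arm.tip_reach is the distance from the TCP to the fingertips, in mm); z points along the fingers, y is the line along which they close (so a half turn about z gives the same grasp; the last joint's range is limited). The gripper opens to 94 mm and grips with 3 to 60 N. Pads are 16 mm wide; open, the fingers measure 119 mm over their backs; the gripper's body (75 mm by 177 mm) begins 78 mm behind the grasp point.
Start: joints at [1.185, 0.3, 1.521, -0, 1.321, -0.067], TCP at [172.382, 522.277, 186.646] pointing down, gripper open.
Joint ranges: [-3.03, 3.03], [-0.79, 2.21], [0.23, 2.52], [-1.04, 4.18], [0, 3.07], [-2.55, 2.55]. Speed limits (rad/s): [2.22, 2.22, 2.57, 3.14, 3.14, 3.14].

## Interface

Orientations are given as a unit quaternion [x, y, z, w].
In Python, from bench import arm, viewer gives the robot as it stands. The module is installed in compiled form; this text tells all that it offers.
- The arm moves only by the tool servo_tool, never from a script. Its argument "series" is a list of rows, each an object with "claw": the opening, from 0 (shut) to 1 (fully open); "travel": the shift along the world's x, y, z in mm, a list of three; "delta_rot": the turn, a rotation vector about the world's x, y, z in rad, a list of three. A call has 1 to 8 rows; each row is the pose to reach, as a shift and turn from the pose commanded when the call began; what a row does not reach only later rows make up. A row lasts 1/8 s, in which the tool goes at most 62.5 mm and 10.7 degrees, less where a joint would pass 70% of its speed; a pose out of reach is approached as far as the arm can. A call with a gripper value outside its range is refused whole. The fingers move at their own pace and stop on an object; "newtons" is the grip in N (left out, the last holds). Time passes only in rows, so rows that repeat a pose let the fingers close. It gives the time, the measured TCP pose, the force, the opening and the grip force at its end, in the units of the state.
- arm.get_obs(): the state, without advancing time (a new reading comes with each control period).
- viewer.read_camera(name): name is "side" or "top" or "wrist"; returns a dict with "image" (400x640x3 uint8, blue, green, red), "depth" (400x640 float32, mm along the optical axis (not along the pixel's ray), 0 where there is no reading), "K" (3x3 intrinsics, pixels), "R" (3x3) and "t" (3): a world point X has camera coordinates R X + t. Camera axes: x right, y down, z forward; pixel columns grow to the right and rows downward; lengths in mm; the calibration is good to about 2 mm. The wrist camera is an equidistant fisheye: a pixel r from the principal point sees the ray r / f radians off the axis. A picture is of the moment at which its call begins.
- arm.finish_job(): hands the job in; it is judged then, once.
The state is a dict: "time": time; "joint_pos": joint angles; "qvel": joint speeds; "joint_torque": joint torques, N m; "tcp_pos": TCP position; "tcp_rot": TCP orientation; "force": force on the tool from outside, world axes, zero at the start; "wrist_torque": the same for the moment, N m; "width": finger opening in mm; "finger_force": force on a finger pad.
Only numpy, scipy, OpenCV 4.12 (cv2) and the standard library are available. Lean on these libraries where they do the work, as an engineer would, in place of code of your own. Each camera call takes 0.05 s, during which the arm holds its last target. There are 200 camera calls.

## Working session

There is one attempt and no reset: what is moved stays moved. The work goes in short steps, Python scripts to look and compute and a tool call to move; the robot and the scene stay as the last step left them, time stands still between calls to the robot, and variables do not carry over. Pictures are saved under pics/ and viewed, at most 10 in all, crops included, and the job is handed in when it is done.

Besides the shell and the picture viewer there is one more tool, called after ">>>" by a JSON object that holds its "fn" and its "kwargs". servo_tool: Moves the arm, as the interface text tells. Its arguments: {"type":"object","properties":{"series":{"type":"array"},"newtons":{"type":"number"}},"required":["series"]}

```bash
mkdir -p pics; cat > h.py <<'E'
import numpy as np, cv2
from bench import arm, viewer
def ray(c,u,v):
    K,R,t=map(np.array,(c["K"],c["R"],c["t"]))
    d=np.linalg.inv(K)@np.array([u,v,1.0]); return -R.T@t, R.T@d
def on_z(c,u,v,z):
    o,d=ray(c,u,v); return o+d*(z-o[2])/d[2]
def at_depth(c,u,v):
    o,d=ray(c,u,v); return o+d*c["depth"][int(v),int(u)]
def proj(c,X):
    p=np.array(c["K"])@(np.array(c["R"])@np.array(X)+np.array(c["t"]).ravel()); return p[:2]/p[2]
E
python3 - <<'E'
from h import *
import pickle
o=arm.get_obs(); print(o, arm.tip_reach)
for n in("top","side"):
    c=viewer.read_camera(n); pickle.dump(c,open(f"{n}0.pkl","wb")); cv2.imwrite(f"pics/{n}0.png",c["image"]); print(n,c["K"],c["R"],c["t"])
E
```

```text
{'time': 0.0, 'joint_pos': array([ 1.18536831e+00,  3.00472731e-01,  1.52160375e+00, -3.71117656e-05,
        1.32066135e+00, -6.65737702e-02]), 'qvel': array([-0.00109385, -0.00260037, -0.00050967,  0.00017055, -0.00019931,
        0.00048314]), 'joint_torque': array([ 1.00079007e-03, -5.31803584e+01, -3.52741349e+01,  7.08603510e-02,
        2.43503298e-02, -1.34575030e-04]), 'tcp_pos': array([172.30512247, 522.01351195, 186.07584877]), 'tcp_rot': array([ 1.58748047e-01,  9.87318960e-01, -5.62057661e-04, -1.10788500e-04]), 'force': array([-0.92094239, -0.46440006, -0.48545717]), 'wrist_torque': array([ 0.00316006, -0.00654452, -0.0319194 ]), 'finger_force': 0.0, 'width': 94.01321461730828} 14.0
top [[397.91572547   0.         316.18573394]
 [  0.         397.91572547 202.369019  ]
 [  0.           0.           1.        ]] [[ 2.94755995e-02 -9.99565091e-01  9.04082369e-04]
 [-9.76075989e-01 -2.89778484e-02 -2.15490019e-01]
 [ 2.15422499e-01  5.46924442e-03 -9.76505624e-01]] [ -12.81626103  608.95914294 1032.27334685]
side [[464.39269892   0.         318.4543126 ]
 [  0.         464.39269892 202.15658072]
 [  0.           0.           1.        ]] [[ 0.98341043 -0.18005512  0.02200205]
 [-0.08906834 -0.58497421 -0.80614639]
 [ 0.15802141  0.79081308 -0.59130695]] [-570.65004821  123.50275991 1148.33823135]
```

View pics/top0.png

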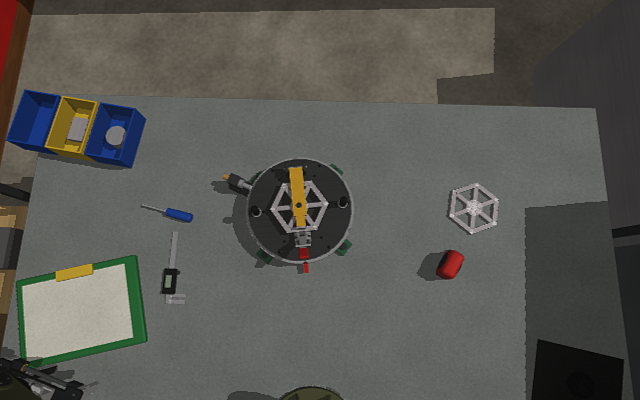

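View pics/side0.png

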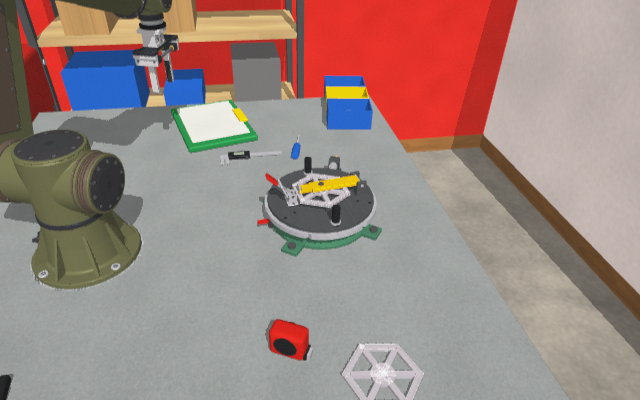

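The top view shows the fixture at about (300,208): strap from (296,168) to (300,225), lever grip at about (304,254), and handle tops at (256,211) and (342,205). In the side view the lever grip is at (271,180), handles are at (308,163) and (336,212), and the red thing at (262,222) is a fixed pointer low on the base.

```bash
python3 - <<'E'
from h import *
import pickle
T=pickle.load(open("top0.pkl","rb"));S=pickle.load(open("side0.pkl","rb"))
def blobs(c,lo,hi,box,name):
    hsv=cv2.cvtColor(c["image"],cv2.COLOR_BGR2HSV); m=cv2.inRange(hsv,lo,hi); M=np.zeros_like(m); x0,y0,x1,y1=box; M[y0:y1,x0:x1]=m[y0:y1,x0:x1]
    n,l,st,ce=cv2.connectedComponentsWithStats(M)
    for i in range(1,n):
        if st[i,4]<8: continue
        v,u=np.nonzero(l==i); P=np.array([at_depth(c,a,b) for a,b in zip(u,v)])
        print(name,st[i],ce[i].round(1),"med",np.median(P,0).round(1),"lo",np.percentile(P,3,0).round(1),"hi",np.percentile(P,97,0).round(1))
for c,n,b in((T,"top",(230,140,370,290)),(S,"side",(240,140,400,260))):
    blobs(c,(20,120,80),(35,255,255),b,n+" yellow")
    blobs(c,(0,120,60),(8,255,255),b,n+" red"); 
    # plate top points: fit
    v,u=np.mgrid[b[1]:b[3],b[0]:b[2]]; v=v.ravel();u=u.ravel()
    P=np.array([at_depth(c,a,d) for a,d in zip(u,v)])
    rim=P[(P[:,2]>52)&(P[:,2]<78)]; 
    (cx,cy),r=cv2.minEnclosingCircle(rim[:,:2].astype(np.float32)); print(n,"disc",cx,cy,r)
    hd=P[(P[:,2]>114)&(P[:,2]<128)]; uv=np.c_[u,v][(P[:,2]>114)&(P[:,2]<128)]
    for s in(1,-1):
        k=(s*(hd[:,1]-cy)>70)
        print(n,"handle",s,hd[k].mean(0).round(1),uv[k].mean(0).round(1),k.sum())
crop=lambda c,x,y,w,h,k:cv2.resize(c["image"][y:y+h,x:x+w],None,fx=k,fy=k,interpolation=cv2.INTER_CUBIC)
a=crop(T,240,150,125,130,4);b=crop(S,255,150,75,130,4)
cv2.imwrite("pics/crop0.png",np.hstack([a,b]))
E
```

```text
top yellow [289 167  18  60 723] [297.8 194.7] med [621.1  54.  109.7] lo [542.5  34.9 105.3] hi [690.3  77.  113.1]
top red [299 248  10  11 106] [303.3 253. ] med [460.8  32.8 155.5] lo [448.2  21.  140.5] hi [474.6  43.9 165.2]
top red [303 262   6  11  47] [305.6 267.2] med [434.2  28.7  24.3] lo [420.7  22.5   5.6] hi [447.9  34.3  27.1]
top disc 605.4842529296875 80.95301055908203 183.51580810546875
top handle 1 [574.3 166.3 121.9] [254.1 209. ] 46
top handle -1 [605.8 -66.5 121.5] [343.5 199.9] 46
side yellow [300 175  60  19 596] [329.8 184. ] med [619.4  48.4 108. ] lo [543.1  31.3  73.2] hi [690.4 112.8 111.5]
side red [265 173  13  13  74] [271.3 179.3] med [463.9  25.2 151.7] lo [450.6  19.8 136.4] hi [476.2  45.1 162.2]
side red [258 219  12   6  53] [263.1 221.3] med [436.5  27.1  22.4] lo [422.5  20.9  16.5] hi [450.7  38.2  24.8]
side disc 614.4361572265625 87.4955825805664 194.37677001953125
side handle 1 [576.5 164.5 120. ] [307.5 159. ] 26
side handle -1 [600.  -64.2 119.8] [332.5 206.8] 48
```

View pics/crop0.png

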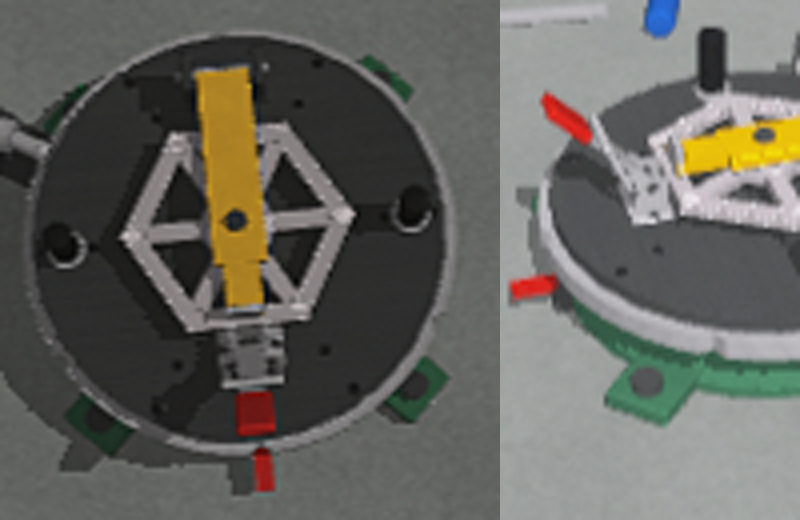

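>>> {"fn": "servo_tool", "kwargs": {"series": [{"claw": 0.7, "travel": [34, -62, 20], "delta_rot": [0, 0, 0.1]}, {"claw": 0.7, "travel": [67, -123, 40], "delta_rot": [0, 0, 0.2]}, {"claw": 0.7, "travel": [97, -178, 60], "delta_rot": [0, 0, 0.3]}, {"claw": 0.7, "travel": [127, -233, 80], "delta_rot": [0, 0, 0.4]}, {"claw": 0.7, "travel": [157, -288, 100], "delta_rot": [0, 0, 0.454]}, {"claw": 0.7, "travel": [187, -343, 114], "delta_rot": [0, 0, 0.454]}, {"claw": 0.7, "travel": [216, -397, 114], "delta_rot": [0, 0, 0.454]}, {"claw": 0.7, "travel": [242, -445, 114], "delta_rot": [0, 0, 0.454]}]}}

```text
time: 1.1
tcp_pos: [404.4, 94.9, 300.4]
tcp_rot: [-0.068, 0.998, 0.0, 0.0]
force: [0.8, 1.0, -0.9]
width: 65.8
finger_force: 0.0
```

>>> {"fn": "servo_tool", "kwargs": {"series": [{"claw": 0.5, "travel": [18, -40, 0], "delta_rot": [0, 0, 0]}, {"claw": 0.5, "travel": [18, -40, 0], "delta_rot": [0, 0, 0]}, {"claw": 0.5, "travel": [18, -40, 0], "delta_rot": [0, 0, 0]}, {"claw": 0.5, "travel": [18, -40, 0], "delta_rot": [0, 0, 0]}]}}

```text
time: 1.6
tcp_pos: [421.5, 57.8, 300.1]
tcp_rot: [-0.068, 0.998, 0.0, 0.0]
force: [-0.6, 0.4, -0.9]
width: 46.7
finger_force: 0.0
```

```bash
python3 - <<'E'
from h import *
import pickle
o=arm.get_obs(); print(o["tcp_pos"],o["tcp_rot"],o["joint_pos"])
c=viewer.read_camera("wrist"); pickle.dump(c,open("w1.pkl","wb")); cv2.imwrite("pics/w1.png",c["image"]); print(c["K"],c["R"],c["t"])
E
```

```text
[421.47250575  57.76986811 300.05296622] [-6.83303047e-02  9.97662750e-01  4.14276708e-05  7.68000691e-05] [ 5.00189497e-02 -5.22530660e-02  1.65535534e+00  8.57071657e-05
  1.53833833e+00 -1.65754733e+00]
[[309.70691629   0.         321.53727473]
 [  0.         309.70691629 201.49375108]
 [  0.           0.           1.        ]] [[-1.37792708e-01  9.90460629e-01  9.55276437e-04]
 [ 9.62449944e-01  1.33667991e-01  2.36268859e-01]
 [ 2.33887313e-01  3.34755317e-02 -9.71687251e-01]] [ 1.02600679e-02 -4.64617767e+02  3.99621692e+02]
```

View pics/w1.png

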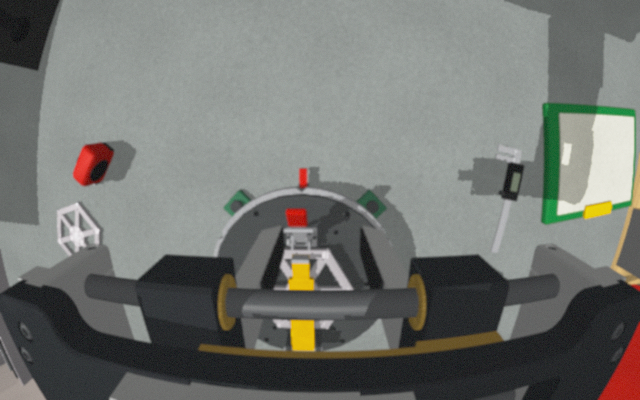

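The wrist view shows the grip at (296,216), the loop's silver legs at about (299,238) and the strap end at (301,265). I'll triangulate the grip and strap end with the fisheye model.

```bash
cat >> h.py <<'E'
def fray(c,u,v):
    K,R,t=map(np.array,(c["K"],c["R"],c["t"])); a=(u-K[0,2])/K[0,0]; b=(v-K[1,2])/K[1,1]; th=np.hypot(a,b)
    d=np.array([a/th*np.sin(th),b/th*np.sin(th),np.cos(th)]); return -R.T@t, R.T@d
def tri(rays):
    A=np.zeros((3,3));b=np.zeros(3)
    for o,d in rays:
        d=d/np.linalg.norm(d);M=np.eye(3)-np.outer(d,d);A+=M;b+=M@o
    X=np.linalg.solve(A,b); return X,[np.linalg.norm((np.eye(3)-np.outer(d,d)/(d@d))@(X-o)) for o,d in rays]
def cen(c,lo,hi,box):
    m=cv2.inRange(cv2.cvtColor(c["image"],cv2.COLOR_BGR2HSV),lo,hi);x0,y0,x1,y1=box;z=np.zeros_like(m);z[y0:y1,x0:x1]=m[y0:y1,x0:x1]
    n,l,s,ce=cv2.connectedComponentsWithStats(z); i=1+s[1:,4].argmax(); return ce[i],s[i]
RED=((0,120,60),(8,255,255))
E
python3 - <<'E'
from h import *
import pickle
T,S,W=[pickle.load(open(f,"rb")) for f in("top0.pkl","side0.pkl","w1.pkl")]
a,_=cen(T,*RED,(295,244,315,260));b,_=cen(S,*RED,(262,170,282,190));w,s=cen(W,*RED,(280,203,312,228)); print(a,b,w,s)
g,e=tri([ray(T,*a),ray(S,*b),fray(W,*w)]);print("grip",g,e); print("TS",tri([ray(T,*a),ray(S,*b)]))
yaw=np.arctan2(31.5,232.8); r=np.array([np.cos(yaw),np.sin(yaw)])
c=(on_z(T,254.7+1,210.5,122)+on_z(T,343,204,122))/2
# bolt & rim ellipse in top
print("bolt",on_z(T,298.7,204.5,113)[:2])
P=np.array([at_depth(T,u,v) for v in range(150,275) for u in range(235,365)]); k=(P[:,2]>69)&(P[:,2]<75); Q=P[k][:,:2]
hull=cv2.convexHull(Q.astype(np.float32)); q=hull[:,0]; A=np.c_[2*q,np.ones(len(q))]; s=np.linalg.lstsq(A,(q**2).sum(1),rcond=None)[0]; print("disc fit",s[:2],np.sqrt(s[2]+s[0]**2+s[1]**2),np.median(P[k][:,2]))
for C in (s[:2],):
    d=C-g[:2]; print("grip dir yaw",np.arctan2(d[1],d[0]),np.hypot(*d)); h=80-0; print("lever ang",np.arctan2(g[2]-94,np.hypot(*d)-80),np.hypot(g[2]-94,np.hypot(*d)-80))
E
```

```text
[303.33962264 252.99056604] [271.31081081 179.27027027] [296.15608466 216.84126984] [285 208  23  19 378]
grip [461.8262851   33.31217635 148.21286075] [np.float64(0.5861190003421813), np.float64(1.5634233160400084), np.float64(1.3061768163777872)]
TS (array([462.3649032 ,  32.76503016, 149.04018915]), [np.float64(0.9054844905685895), np.float64(0.9054844905685268)])
bolt [591.66831164  50.87356314]
disc fit [596.83206252  62.84305415] 148.4398570197896 72.63610697936429
grip dir yaw 0.2153461350046985 138.1978027383573
lever ang 0.7499631447321328 79.53627169277499
```

>>> {"fn": "servo_tool", "kwargs": {"series": [{"claw": 0.5, "travel": [20, -14, -40], "delta_rot": [0, 0, 0]}, {"claw": 0.5, "travel": [37, -25, -80], "delta_rot": [0, 0, 0]}, {"claw": 0.5, "travel": [37, -25, -80], "delta_rot": [0, 0, 0]}, {"claw": 0.5, "travel": [37, -25, -110], "delta_rot": [0, 0, 0]}, {"claw": 0.5, "travel": [37, -25, -140], "delta_rot": [0, 0, 0]}, {"claw": 0.5, "travel": [37, -25, -153], "delta_rot": [0, 0, 0]}, {"claw": 0.5, "travel": [37, -25, -153], "delta_rot": [0, 0, 0]}]}}

```text
time: 2.52
tcp_pos: [458.9, 32.3, 147.8]
tcp_rot: [-0.068, 0.998, -0.0, 0.0]
force: [0.2, -0.5, 0.3]
width: 47.1
finger_force: 0.0
```

>>> {"fn": "servo_tool", "kwargs": {"series": [{"claw": 0.15, "travel": [0, 0, 0], "delta_rot": [0, 0, 0]}, {"claw": 0.15, "travel": [0, 0, 0], "delta_rot": [0, 0, 0]}, {"claw": 0.15, "travel": [0, 0, 0], "delta_rot": [0, 0, 0]}], "newtons": 10}}

```text
time: 2.9
tcp_pos: [459.0, 31.8, 147.4]
tcp_rot: [-0.068, 0.998, -0.0, 0.0]
force: [-0.1, -0.5, 0.4]
width: 20.1
finger_force: 0.0
```

```bash
python3 - <<'E'
from h import *
import pickle
o=arm.get_obs(); print(o["width"],o["finger_force"])
S=viewer.read_camera("side");W=viewer.read_camera("wrist");pickle.dump((S,W),open("c2.pkl","wb"))
a=cv2.resize(S["image"][120:245,230:355],None,fx=3.2,fy=3.2,interpolation=cv2.INTER_CUBIC);b=cv2.resize(W["image"][130:330,220:420],None,fx=2,fy=2,interpolation=cv2.INTER_CUBIC)
cv2.imwrite("pics/c2.png",np.hstack([a,b]))
E
```

```text
20.137982620381184 0.0
```

View pics/c2.png

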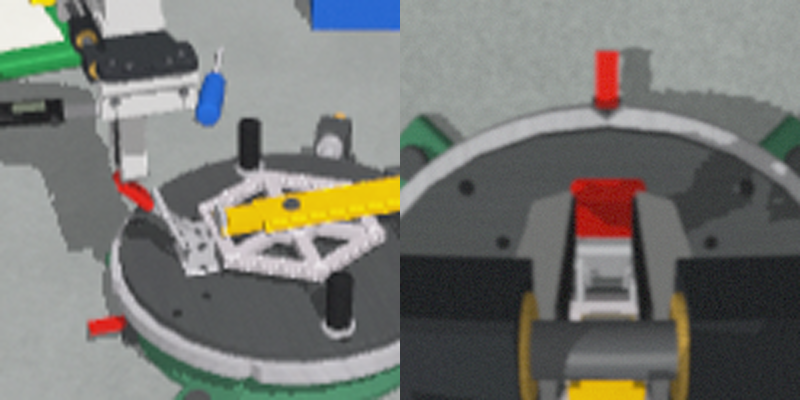

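The side crop shows the fingertips at or just above the red grip, and the wrist crop shows the fingers flanking it. I'll let them finish closing to see whether they hold.

>>> {"fn": "servo_tool", "kwargs": {"series": [{"claw": 0.1, "travel": [0, 0, 0], "delta_rot": [0, 0, 0]}, {"claw": 0.1, "travel": [0, 0, 0], "delta_rot": [0, 0, 0]}]}}

```text
time: 3.25
tcp_pos: [458.8, 31.8, 147.0]
tcp_rot: [-0.068, 0.998, -0.0, -0.0]
force: [0.4, -1.1, 0.1]
width: 9.1
finger_force: 0.0
```

```bash
python3 - <<'E'
from h import *
import pickle
S,W=pickle.load(open("c2.pkl","rb"))
for z in(133,147,165,180): print(z,proj(S,[459,32-14,z]).round(1),((proj(S,[459,32-14,z])-[230,120])*3.2).round(0))
w,s=cen(W,*RED,(300,210,350,260)); b,_=cen(S,*RED,(262,165,285,195)); print(w,s,b)
print(tri([ray(S,*b),fray(W,*w)]))
v,u=np.mgrid[150:200,255:290]
hsv=cv2.cvtColor(S["image"],cv2.COLOR_BGR2HSV)
for vv in range(160,186,2): print(vv,[ (tuple(int(q) for q in S["image"][vv,uu]),at_depth(S,uu,vv).round(0).tolist()) for uu in (269,273)])
E
```

```text
133 [270.4 188.1] [129. 218.]
147 [270.2 183.4] [129. 203.]
165 [269.9 177.3] [128. 183.]
180 [269.7 172.1] [127. 167.]
[321.84036488 232.89965792] [305 219  38  30 877] [271.78125 179.9375 ]
(array([462.78040396,  33.14559504, 145.99509362]), [np.float64(1.7545234664308547), np.float64(1.7545234664308418)])
160 [((154, 152, 153), [458.0, 9.0, 220.0]), ((153, 154, 155), [467.0, 7.0, 220.0])]
162 [((153, 151, 152), [458.0, 10.0, 214.0]), ((151, 153, 153), [467.0, 9.0, 213.0])]
164 [((152, 153, 153), [458.0, 8.0, 209.0]), ((152, 153, 153), [467.0, 7.0, 209.0])]
166 [((153, 152, 152), [457.0, 9.0, 203.0]), ((151, 152, 153), [467.0, 8.0, 203.0])]
168 [((176, 176, 177), [457.0, 11.0, 196.0]), ((174, 175, 175), [467.0, 10.0, 196.0])]
170 [((212, 210, 212), [457.0, 8.0, 192.0]), ((209, 211, 212), [466.0, 8.0, 192.0])]
172 [((213, 211, 212), [457.0, 9.0, 186.0]), ((210, 212, 213), [466.0, 8.0, 186.0])]
174 [((212, 211, 212), [456.0, 6.0, 182.0]), ((197, 198, 197), [466.0, 10.0, 179.0])]
176 [((127, 126, 140), [456.0, 10.0, 174.0]), ((133, 134, 145), [467.0, 16.0, 169.0])]
178 [((32, 41, 226), [457.0, 22.0, 161.0]), ((29, 33, 134), [468.0, 42.0, 146.0])]
180 [((42, 48, 206), [456.0, 18.0, 157.0]), ((32, 38, 207), [467.0, 26.0, 151.0])]
182 [((159, 161, 160), [472.0, 243.0, 1.0]), ((29, 37, 219), [466.0, 21.0, 149.0])]
184 [((111, 113, 111), [471.0, 234.0, -0.0]), ((47, 47, 123), [466.0, 22.0, 142.0])]
```

The gripper missed the lever: in the side view the fingertips sit at z of about 175, well above the expected 133. I'll check the tip offset against the first picture.

```bash
python3 - <<'E'
from h import *
import pickle
S=pickle.load(open("side0.pkl","rb"))
P=np.array([[*at_depth(S,u,v),u,v] for v in range(20,110) for u in range(120,200)])
k=(abs(P[:,0]-172)<60)&(abs(P[:,1]-522)<120)&(P[:,2]>60)&(P[:,2]<300); Q=P[k]; Q=Q[Q[:,2].argsort()]; print(Q[:12].round(0))
print(proj(S,[172,522,172]),proj(S,[172,522,214]))
S,W=pickle.load(open("c2.pkl","rb"))
print("wrist R,t cam pos",(-W["R"].T@W["t"]))
S=viewer.read_camera("side"); print(arm.get_obs()["tcp_pos"])
P=np.array([[*at_depth(S,u,v),u,v] for v in range(100,200) for u in range(240,300)])
k=(abs(P[:,0]-459)<14)&(abs(P[:,1]-32)<30)&(P[:,2]>166); Q=P[k]; Q=Q[Q[:,2].argsort()]; print(Q[:8].round(0))
cv2.imwrite("pics/c3.png",cv2.resize(S["image"][60:245,200:385],None,fx=3.2,fy=3.2,interpolation=cv2.INTER_CUBIC))
E
```

```text
[[192. 572. 202. 171.  82.]
 [190. 569. 203. 170.  82.]
 [167. 474. 204. 160.  94.]
 [197. 564. 205. 172.  82.]
 [184. 571. 206. 168.  81.]
 [181. 570. 207. 167.  81.]
 [149. 475. 207. 154.  93.]
 [152. 475. 207. 155.  93.]
 [194. 566. 208. 171.  81.]
 [191. 566. 208. 170.  81.]
 [159. 472. 208. 157.  93.]
 [188. 566. 208. 169.  81.]]
[164.85357837  97.24908037] [162.53755768  84.71038778]
wrist R,t cam pos [391.07361513  22.87730941 345.33101915]
[458.82705109  31.81443345 146.98628942]
[[470.  25. 166. 274. 175.]
 [465.  25. 167. 272. 175.]
 [467.  24. 167. 273. 175.]
 [451.  35. 167. 266. 173.]
 [451.  39. 168. 266. 172.]
 [462.  21. 169. 271. 175.]
 [450.  44. 170. 265. 170.]
 [452.  20. 171. 267. 175.]]
```

View pics/c3.png

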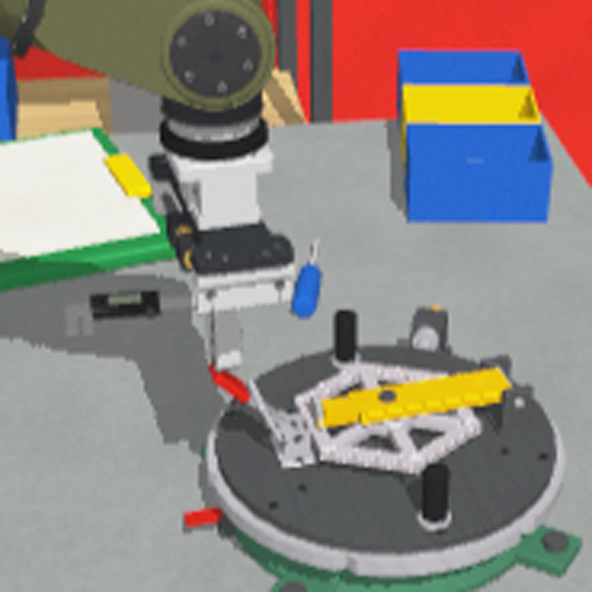

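The fingertips touch just above the red grip at crop (228,362). The real tips therefore stand about 22 mm above the reported TCP height instead of 14 mm below it, and xy agrees. I'll allow for that by opening and going 36 mm lower.

>>> {"fn": "servo_tool", "kwargs": {"series": [{"claw": 0.5, "travel": [0, 0, 3], "delta_rot": [0, 0, 0]}, {"claw": 0.5, "travel": [0, 0, 3], "delta_rot": [0, 0, 0]}, {"claw": 0.5, "travel": [0, 0, 3], "delta_rot": [0, 0, 0]}, {"claw": 0.5, "travel": [0, 0, 3], "delta_rot": [0, 0, 0]}, {"claw": 0.5, "travel": [0, 0, -15], "delta_rot": [0, 0, 0]}, {"claw": 0.5, "travel": [0, 0, -36], "delta_rot": [0, 0, 0]}, {"claw": 0.5, "travel": [0, 0, -36], "delta_rot": [0, 0, 0]}]}}

```text
time: 4.18
tcp_pos: [458.1, 31.8, 110.0]
tcp_rot: [-0.068, 0.998, 0.0, -0.001]
force: [0.2, 0.8, 0.9]
width: 46.6
finger_force: 0.0
```

>>> {"fn": "servo_tool", "kwargs": {"series": [{"claw": 0.15, "travel": [0, 0, 0], "delta_rot": [0, 0, 0]}, {"claw": 0.15, "travel": [0, 0, 0], "delta_rot": [0, 0, 0]}, {"claw": 0.15, "travel": [0, 0, 0], "delta_rot": [0, 0, 0]}, {"claw": 0.15, "travel": [0, 0, 0], "delta_rot": [0, 0, 0]}, {"claw": 0.15, "travel": [0, 0, 0], "delta_rot": [0, 0, 0]}], "newtons": 10}}

```text
time: 4.8
tcp_pos: [458.8, 32.1, 111.4]
tcp_rot: [-0.068, 0.998, 0.0, 0.0]
force: [-3.9, 3.9, 5.9]
width: 23.7
finger_force: 10.0
```

>>> {"fn": "servo_tool", "kwargs": {"series": [{"claw": 0.15, "travel": [4.7, 0.6, 4], "delta_rot": [0, 0, 0]}, {"claw": 0.15, "travel": [10, 1.4, 7.7], "delta_rot": [0, 0, 0]}, {"claw": 0.15, "travel": [20, 2.7, 13.2], "delta_rot": [0, 0, 0]}, {"claw": 0.15, "travel": [20, 2.7, 13.2], "delta_rot": [0, 0, 0]}]}}

```text
time: 5.3
tcp_pos: [479.2, 35.0, 124.3]
tcp_rot: [-0.068, 0.998, 0.0, 0.0]
force: [-0.8, 5.4, 2.8]
width: 23.9
finger_force: 10.0
```

Forces are small, so I'll carry on to a lever angle of about 1.7 rad.

>>> {"fn": "servo_tool", "kwargs": {"series": [{"claw": 0.15, "travel": [10.8, 1.5, 4], "delta_rot": [0, 0, 0]}, {"claw": 0.15, "travel": [16, 2.2, 5.4], "delta_rot": [0, 0, 0]}, {"claw": 0.15, "travel": [22, 3, 6.2], "delta_rot": [0, 0, 0]}, {"claw": 0.15, "travel": [28, 3.8, 6.6], "delta_rot": [0, 0, 0]}, {"claw": 0.15, "travel": [33.4, 4.5, 6.7], "delta_rot": [0, 0, 0]}, {"claw": 0.15, "travel": [41, 5.6, 6.1], "delta_rot": [0, 0, 0]}, {"claw": 0.15, "travel": [41, 5.6, 6.1], "delta_rot": [0, 0, 0]}, {"claw": 0.15, "travel": [41, 5.6, 6.1], "delta_rot": [0, 0, 0]}]}}

```text
time: 6.3
tcp_pos: [520.1, 40.7, 130.5]
tcp_rot: [-0.068, 0.998, 0.0, 0.0]
force: [-0.3, 6.7, 2.7]
width: 24.0
finger_force: 10.0
```

```bash
python3 - <<'E'
from h import *
o=arm.get_obs(); print(o["width"],o["finger_force"],o["force"])
S=viewer.read_camera("side");W=viewer.read_camera("wrist");T=viewer.read_camera("top")
a=cv2.resize(S["image"][150:225,260:360],None,fx=4,fy=4,interpolation=cv2.INTER_CUBIC);b=cv2.resize(W["image"][160:310,220:420],None,fx=2,fy=2,interpolation=cv2.INTER_CUBIC)
cv2.imwrite("pics/c4.png",np.hstack([a,b]))
E
```

```text
23.97987505357516 10.001835599541664 [-0.33790038  6.70124567  2.69814164]
```

View pics/c4.png

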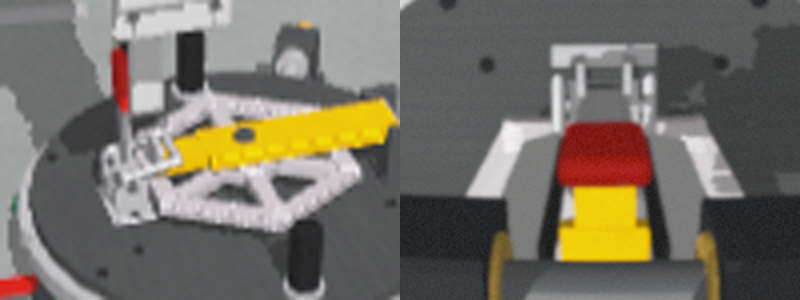

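The loop has toppled inward: in the side crop its bar lies across the strap at about (168,150), behind the lip. I'll now lower the lever back along the arc.

>>> {"fn": "servo_tool", "kwargs": {"series": [{"claw": 0.15, "travel": [-7.2, -1, 0.2], "delta_rot": [0, 0, 0]}, {"claw": 0.15, "travel": [-14.5, -2, 0.3], "delta_rot": [0, 0, 0]}, {"claw": 0.15, "travel": [-22, -3, -0.7], "delta_rot": [0, 0, 0]}, {"claw": 0.15, "travel": [-29.4, -4, -2.2], "delta_rot": [0, 0, 0]}, {"claw": 0.15, "travel": [-37, -5, -4.9], "delta_rot": [0, 0, 0]}, {"claw": 0.15, "travel": [-43.7, -5.9, -7.9], "delta_rot": [0, 0, 0]}, {"claw": 0.15, "travel": [-43.7, -5.9, -7.9], "delta_rot": [0, 0, 0]}], "newtons": 14}}

```text
time: 7.32
tcp_pos: [476.1, 34.6, 122.4]
tcp_rot: [-0.068, 0.998, 0.0, 0.0]
force: [-0.3, 5.3, -0.2]
width: 24.0
finger_force: 14.0
```

>>> {"fn": "servo_tool", "kwargs": {"series": [{"claw": 0.15, "travel": [-7, -0.9, -4], "delta_rot": [0, 0, 0]}, {"claw": 0.15, "travel": [-12.8, -1.7, -8.3], "delta_rot": [0, 0, 0]}, {"claw": 0.15, "travel": [-18.5, -2.5, -13.4], "delta_rot": [0, 0, 0]}, {"claw": 0.15, "travel": [-23.8, -3.2, -19], "delta_rot": [0, 0, 0]}, {"claw": 0.15, "travel": [-28.2, -3.8, -25.3], "delta_rot": [0, 0, 0]}, {"claw": 0.15, "travel": [-32.3, -4.4, -31.7], "delta_rot": [0, 0, 0]}, {"claw": 0.15, "travel": [-32.3, -4.4, -31.7], "delta_rot": [0, 0, 0]}]}}

```text
time: 8.2
tcp_pos: [443.9, 29.9, 90.7]
tcp_rot: [-0.068, 0.998, 0.0, 0.0]
force: [-0.3, 4.7, 1.0]
width: 24.1
finger_force: 14.0
```

>>> {"fn": "servo_tool", "kwargs": {"series": [{"claw": 0.15, "travel": [-4.8, -0.6, -10.4], "delta_rot": [0, 0, 0]}, {"claw": 0.15, "travel": [-6.5, -0.9, -15.5], "delta_rot": [0, 0, 0]}, {"claw": 0.15, "travel": [-7.8, -1.1, -21.6], "delta_rot": [0, 0, 0]}, {"claw": 0.15, "travel": [-9, -1.2, -29.2], "delta_rot": [0, 0, 0]}, {"claw": 0.15, "travel": [-9.3, -1.3, -34], "delta_rot": [0, 0, 0]}, {"claw": 0.15, "travel": [-9.4, -1.3, -37.5], "delta_rot": [0, 0, 0]}, {"claw": 0.15, "travel": [-9.4, -1.3, -37.5], "delta_rot": [0, 0, 0]}, {"claw": 0.15, "travel": [-9.4, -1.3, -37.5], "delta_rot": [0, 0, 0]}]}}

```text
time: 9.2
tcp_pos: [434.1, 28.5, 53.0]
tcp_rot: [-0.068, 0.998, 0.0, -0.0]
force: [-3.0, 3.2, -0.7]
width: 23.9
finger_force: 14.0
```

```bash
python3 - <<'E'
from h import *
import pickle
o=arm.get_obs(); print(o["width"],o["finger_force"],o["force"],o["tcp_pos"])
S=viewer.read_camera("side");W=viewer.read_camera("wrist");pickle.dump((S,W),open("c5.pkl","wb"))
a=cv2.resize(S["image"][150:225,250:350],None,fx=4,fy=4,interpolation=cv2.INTER_CUBIC);b=cv2.resize(W["image"][160:310,220:420],None,fx=2,fy=2,interpolation=cv2.INTER_CUBIC)
cv2.imwrite("pics/c5.png",np.hstack([a,b]))
E
```

```text
23.944021716102945 14.001349210739136 [-2.95552606  3.24194543 -0.69559522] [434.08469376  28.50554838  52.96424949]
```

View pics/c5.png

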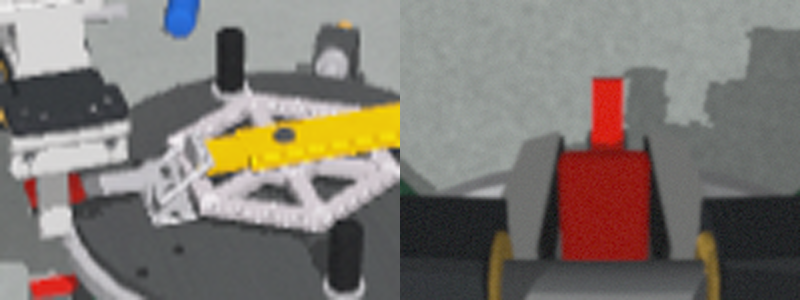

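The lever looks flat, with the strip at crop (130,180) and the loop over the keeper at (200,150). I'll release, rise and check the rest angle from above.

>>> {"fn": "servo_tool", "kwargs": {"series": [{"claw": 0.5, "travel": [0, 0, 0], "delta_rot": [0, 0, 0]}, {"claw": 0.5, "travel": [0, 0, 0], "delta_rot": [0, 0, 0]}, {"claw": 0.5, "travel": [0, 0, 0], "delta_rot": [0, 0, 0]}, {"claw": 0.5, "travel": [0, 0, 20], "delta_rot": [0, 0, 0]}, {"claw": 0.5, "travel": [0, 0, 50], "delta_rot": [0, 0, 0]}, {"claw": 0.5, "travel": [0, 0, 100], "delta_rot": [0, 0, 0]}, {"claw": 0.5, "travel": [0, 0, 110], "delta_rot": [0, 0, 0]}]}}

```text
time: 10.18
tcp_pos: [435.7, 28.4, 166.0]
tcp_rot: [-0.068, 0.998, -0.0, 0.003]
force: [-0.3, -0.1, -1.0]
width: 47.1
finger_force: 0.0
```

```bash
python3 - <<'E'
from h import *
import pickle
o=arm.get_obs(); print(o["width"],o["tcp_pos"])
S=viewer.read_camera("side");T=viewer.read_camera("top");W=viewer.read_camera("wrist");pickle.dump((S,T,W),open("c6.pkl","wb"))
u0,v0=proj(S,[437,30,97]).astype(int); print(u0,v0)
b,s=cen(S,*RED,(u0-9,v0-9,u0+10,v0+8)); print("side",b,s)
for v in range(v0-6,v0+6,2): print([at_depth(S,u,v).round(0).tolist() for u in(u0-4,u0,u0+4) if S["image"][v,u,2]>2*S["image"][v,u,1]])
w,sw=cen(W,*RED,(200,150,440,320)); print(w,sw, tri([ray(S,*b),fray(W,*w)]))
a=cv2.resize(S["image"][150:225,250:350],None,fx=4,fy=4,interpolation=cv2.INTER_CUBIC);b=cv2.resize(W["image"][160:310,220:420],None,fx=2,fy=2,interpolation=cv2.INTER_CUBIC)
cv2.imwrite("pics/c6.png",np.hstack([a,b]))
E
```

```text
47.06938619936037 [435.6740648   28.42735219 165.97179638]
261 197
side [263.37373737 196.93939394] [256 193  15   8  99]
[[455.0, 199.0, -0.0]]
[[454.0, 186.0, 1.0]]
[[425.0, 35.0, 104.0], [435.0, 31.0, 105.0], [445.0, 33.0, 103.0]]
[[425.0, 26.0, 104.0], [435.0, 26.0, 102.0], [445.0, 23.0, 103.0]]
[[424.0, 23.0, 99.0], [434.0, 17.0, 102.0], [444.0, 18.0, 101.0]]
[]
[322.12447786 206.59064327] [ 308  176   29   54 1197] (array([438.08700468,  30.03687817,  98.16792945]), [np.float64(2.9186928478847975), np.float64(2.9186928478847856)])<stdin>:7: RuntimeWarning: overflow encountered in scalar multiply
```

View pics/c6.png

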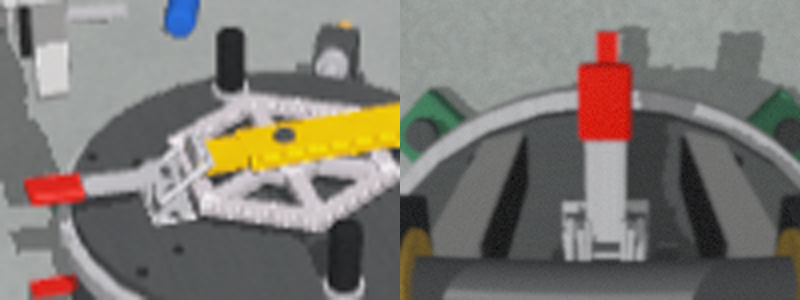

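The lever stays flat after release, with the grip centred at about (438,30,98) and the loop over the keeper. As insurance I'll press gently from above with the fingers shut.

>>> {"fn": "servo_tool", "kwargs": {"series": [{"claw": 0.0, "travel": [2, 1.5, -30], "delta_rot": [0, 0, 0]}, {"claw": 0.0, "travel": [2, 1.5, -40], "delta_rot": [0, 0, 0]}, {"claw": 0.0, "travel": [2, 1.5, -40], "delta_rot": [0, 0, 0]}, {"claw": 0.0, "travel": [2, 1.5, -40], "delta_rot": [0, 0, 0]}, {"claw": 0.0, "travel": [2, 1.5, -60], "delta_rot": [0, 0, 0]}, {"claw": 0.0, "travel": [2, 1.5, -80], "delta_rot": [0, 0, 0]}, {"claw": 0.0, "travel": [2, 1.5, -86], "delta_rot": [0, 0, 0]}, {"claw": 0.0, "travel": [2, 1.5, -86], "delta_rot": [0, 0, 0]}]}}

```text
time: 11.32
tcp_pos: [436.5, 29.9, 79.4]
tcp_rot: [-0.068, 0.998, -0.0, 0.0]
force: [-13.6, -0.9, 26.6]
width: 0.5
finger_force: 13.5
```

>>> {"fn": "servo_tool", "kwargs": {"series": [{"claw": 0.0, "travel": [0, 0, -3], "delta_rot": [0, 0, 0]}, {"claw": 0.0, "travel": [0, 0, -3], "delta_rot": [0, 0, 0]}]}}

```text
time: 11.58
tcp_pos: [436.8, 29.9, 78.6]
tcp_rot: [-0.068, 0.998, -0.0, 0.001]
force: [-30.0, -1.9, 62.1]
width: 0.4
finger_force: 31.1
```

Firm contact on the flat stop. Next I'll lift and go over handle_b with the fingers closing along the tangent.

>>> {"fn": "servo_tool", "kwargs": {"series": [{"claw": 0.0, "travel": [0, 0, 40], "delta_rot": [0, 0, 0]}, {"claw": 0.6, "travel": [10, -6, 95], "delta_rot": [0, 0, -0.18]}, {"claw": 0.6, "travel": [40, -23, 110], "delta_rot": [0, 0, -0.36]}, {"claw": 0.6, "travel": [70, -40, 110], "delta_rot": [0, 0, -0.54]}, {"claw": 0.6, "travel": [100, -57, 110], "delta_rot": [0, 0, -0.72]}, {"claw": 0.6, "travel": [130, -74, 110], "delta_rot": [0, 0, -0.9]}, {"claw": 0.6, "travel": [160, -91, 110], "delta_rot": [0, 0, -1.08]}, {"claw": 0.6, "travel": [169, -96.5, 110], "delta_rot": [0, 0, -1.26]}]}}

```text
time: 12.58
tcp_pos: [606.5, -67.4, 184.5]
tcp_rot: [0.536, 0.844, 0.0, 0.0]
force: [-0.8, -0.9, -0.2]
width: 56.3
finger_force: 0.0
```

>>> {"fn": "servo_tool", "kwargs": {"series": [{"claw": 0.6, "travel": [0, 0, 0], "delta_rot": [0, 0, -0.16]}, {"claw": 0.6, "travel": [0, 0, 0], "delta_rot": [0, 0, -0.31]}, {"claw": 0.6, "travel": [0, 0, 0], "delta_rot": [0, 0, -0.31]}, {"claw": 0.6, "travel": [0, 0, 0], "delta_rot": [0, 0, -0.31]}]}}

```text
time: 13.08
tcp_pos: [605.5, -66.5, 184.6]
tcp_rot: [0.656, 0.755, 0.0, 0.0]
force: [-0.2, -0.5, 0.7]
width: 56.5
finger_force: 0.0
```

```bash
python3 - <<'E'
from h import *
import pickle
o=arm.get_obs(); print(o["width"],o["tcp_pos"],o["tcp_rot"],o["joint_pos"])
c=viewer.read_camera("top"); S=viewer.read_camera("side")
for n,C in(("top",c),("side",S)):
    print(n,proj(C,[605.9,-66.6,122]),proj(C,[574.1,167.2,122]))
P=np.array([[*at_depth(c,u,v),u,v] for v in range(195,225) for u in range(245,265)]);k=(P[:,2]>116)&(P[:,2]<128);print("handle a",P[k].mean(0).round(1))
E
```

```text
56.54266954213006 [605.45985075 -66.49594476 184.62556015] [6.56153231e-01 7.54627649e-01 9.97380477e-05 1.96719520e-04] [-1.69497447e-01  4.33906452e-01  1.34395914e+00 -3.46653827e-05
  1.36328725e+00 -3.08866960e-01]
top [343.54147498 199.77352493] [253.7175737  209.06366834]
side [334.99832259 206.3660695 ] [306.48112968 157.90688819]
handle a [574.2 166.4 122.1 254.  209. ]
```

Handle_a measures within 1 mm of the prediction, so I'll descend on handle_b and grip.

>>> {"fn": "servo_tool", "kwargs": {"series": [{"claw": 0.6, "travel": [0.5, 0, -50], "delta_rot": [0, 0, 0]}, {"claw": 0.6, "travel": [0.5, 0, -90], "delta_rot": [0, 0, 0]}, {"claw": 0.6, "travel": [0.5, 0, -116], "delta_rot": [0, 0, 0]}, {"claw": 0.1, "travel": [0.5, 0, -116], "delta_rot": [0, 0, 0]}, {"claw": 0.1, "travel": [0.5, 0, -116], "delta_rot": [0, 0, 0]}, {"claw": 0.1, "travel": [0.5, 0, -116], "delta_rot": [0, 0, 0]}, {"claw": 0.1, "travel": [0.5, 0, -116], "delta_rot": [0, 0, 0]}, {"claw": 0.1, "travel": [0.5, 0, -116], "delta_rot": [0, 0, 0]}], "newtons": 12}}

```text
time: 14.18
tcp_pos: [606.8, -66.6, 69.2]
tcp_rot: [0.657, 0.754, 0.001, 0.001]
force: [3.9, 0.6, 5.3]
width: 19.6
finger_force: 12.0
```

>>> {"fn": "servo_tool", "kwargs": {"series": [{"claw": 0.1, "travel": [0, 0, 0], "delta_rot": [0, 0, 0]}]}}

```text
time: 14.3
tcp_pos: [606.8, -66.6, 69.2]
tcp_rot: [0.657, 0.754, 0.001, 0.001]
force: [4.0, -0.4, 6.3]
width: 19.5
finger_force: 12.0
```

>>> {"fn": "servo_tool", "kwargs": {"series": [{"claw": 0.1, "travel": [-10.3, -1, 0], "delta_rot": [0, 0, -0.087]}, {"claw": 0.1, "travel": [-20.6, -1, 0], "delta_rot": [0, 0, -0.175]}, {"claw": 0.1, "travel": [-30.9, -0.1, 0], "delta_rot": [0, 0, -0.262]}, {"claw": 0.1, "travel": [-41, 1.6, 0], "delta_rot": [0, 0, -0.349]}, {"claw": 0.1, "travel": [-51, 4.2, 0], "delta_rot": [0, 0, -0.436]}, {"claw": 0.1, "travel": [-60.7, 7.7, 0], "delta_rot": [0, 0, -0.524]}, {"claw": 0.1, "travel": [-70, 12, 0], "delta_rot": [0, 0, -0.611]}, {"claw": 0.1, "travel": [-79, 17.2, 0], "delta_rot": [0, 0, -0.698]}]}}

```text
time: 15.3
tcp_pos: [527.8, -49.0, 69.2]
tcp_rot: [0.876, 0.482, 0.001, 0.001]
force: [8.6, 3.8, 4.1]
width: 19.6
finger_force: 12.0
```

>>> {"fn": "servo_tool", "kwargs": {"series": [{"claw": 0.1, "travel": [-8.4, 5.8, 0], "delta_rot": [0, 0, -0.087]}, {"claw": 0.1, "travel": [-16.3, 12.4, 0], "delta_rot": [0, 0, -0.175]}, {"claw": 0.1, "travel": [-23.6, 19.7, 0], "delta_rot": [0, 0, -0.262]}, {"claw": 0.1, "travel": [-27, 23.5, 0], "delta_rot": [0, 0, -0.305]}, {"claw": 0.1, "travel": [-30, 27.2, 0], "delta_rot": [0, 0, -0.349]}, {"claw": 0.1, "travel": [-30.3, 27.5, 0], "delta_rot": [0, 0, -0.349]}, {"claw": 0.1, "travel": [-30.3, 27.5, 0], "delta_rot": [0, 0, -0.349]}]}}

```text
time: 16.18
tcp_pos: [497.6, -21.4, 69.2]
tcp_rot: [0.946, 0.324, 0.001, 0.0]
force: [3.8, 4.4, 7.0]
width: 19.9
finger_force: 12.0
```

>>> {"fn": "servo_tool", "kwargs": {"series": [{"claw": 0.6, "travel": [0, 0, 0], "delta_rot": [0, 0, 0]}, {"claw": 0.6, "travel": [0, 0, 0], "delta_rot": [0, 0, 0]}, {"claw": 0.6, "travel": [0, 0, 0], "delta_rot": [0, 0, 0]}, {"claw": 0.6, "travel": [0, 0, 0], "delta_rot": [0, 0, 0]}, {"claw": 0.6, "travel": [0, 0, 40], "delta_rot": [0, 0, 0]}, {"claw": 0.6, "travel": [0, 0, 90], "delta_rot": [0, 0, 0]}, {"claw": 0.6, "travel": [-30, -40, 130], "delta_rot": [0, 0, 0]}, {"claw": 0.6, "travel": [-50, -80, 160], "delta_rot": [0, 0, 0]}]}}

```text
time: 17.18
tcp_pos: [445.8, -102.4, 229.8]
tcp_rot: [0.946, 0.325, 0.0, 0.0]
force: [0.8, -0.6, -0.1]
width: 56.2
finger_force: 0.0
```

>>> {"fn": "servo_tool", "kwargs": {"series": [{"claw": 0.6, "travel": [-40, -60, 20], "delta_rot": [0, 0, 0]}, {"claw": 0.6, "travel": [-80, -100, 40], "delta_rot": [0, 0, 0]}, {"claw": 0.6, "travel": [-80, -140, 40], "delta_rot": [0, 0, 0]}, {"claw": 0.6, "travel": [-80, -140, 40], "delta_rot": [0, 0, 0]}]}}

```text
time: 17.68
tcp_pos: [365.8, -243.9, 268.3]
tcp_rot: [0.947, 0.322, -0.0, 0.0]
force: [-0.4, 0.8, 0.2]
width: 56.0
finger_force: 0.0
```

```bash
python3 - <<'E'
from h import *
o=arm.get_obs(); print(o["tcp_pos"],o["force"])
T=viewer.read_camera("top");S=viewer.read_camera("side")
C=np.array([590,50.3]); yaw=.1345
P=np.array([[*at_depth(T,u,v),u,v] for v in range(140,290) for u in range(230,370)]); r=np.hypot(*(P[:,:2]-C).T)
k=(P[:,2]>116)&(P[:,2]<128)&(abs(r-118)<16); 
ang=np.degrees(np.arctan2(P[:,1]-C[1],P[:,0]-C[0])-yaw)
for lo,hi in((0,90),(-180,-90)):
    q=k&(ang>lo)&(ang<hi); m=P[q].mean(0); print(q.sum(),m.round(1),"turn",np.radians((90 if lo==0 else -90)-np.degrees(np.arctan2(m[1]-C[1],m[0]-C[0])-yaw)))
a=cv2.resize(S["image"][140:250,240:390],None,fx=2.6,fy=2.6,interpolation=cv2.INTER_CUBIC);b=cv2.resize(T["image"][150:280,235:365],(338,286),interpolation=cv2.INTER_CUBIC)
cv2.imwrite("pics/c7.png",np.hstack([a,b[:a.shape[0]]]))
E
```

```text
[ 365.78322136 -243.87264437  268.29644991] [-0.42512713  0.82575461  0.19099006]
43 [683.5 121.7 122.4 273.3 169.3] turn 1.0532289153412786
48 [497.5 -21.9 121.7 325.5 240.5] turn 1.0423753776543379
```

View pics/c7.png

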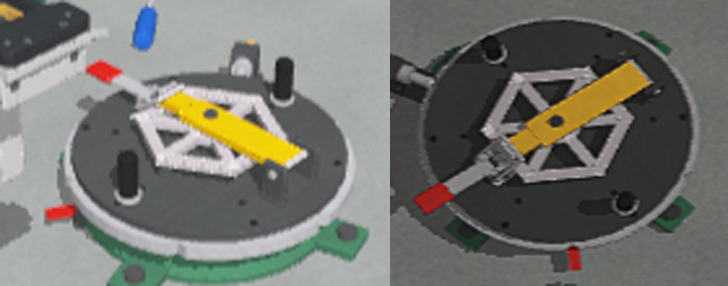

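The picture shows the table turned (handles at 1.053 and 1.042 rad, mean 1.048). The latch is closed flat (red grip at (103,70) in the side crop), the strap is down, and the arm is clear. I'll hand it in.

```bash
python3 -c "
from bench import arm
print(arm.finish_job())"
```

```text
the job is handed in; nothing more can be done
None
```

The job is handed in; I got no verdict back, but the last pictures show the loop over the keeper, the lever flat, the strap down, the table about 1.048 rad clockwise (target 1.047) and the arm clear.

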